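# Unlock and push home a dish carrier

### The arm

A 7-joint arm with a two-finger parallel gripper is mounted at the origin on a cart in front of the work surface, level with it; the furniture and walls round the work are solid. World frame = base frame: x ahead of the robot, y to its left, z up, the work surface at z = 0. Lengths are in mm, angles in rad, forces in N, time in s.
With the tool pointing down it reaches from about 350 to 900 mm from the base axis. Payload 7.2 kg.
Tool frame: the origin (TCP) lies at the centre of the arm's flange, where the gripper is bolted on; the fingertips stand 182 mm ahead of it and the grasp point (between the pads) lies 163 mm ahead of it; z points along the fingers, y is the line along which they close (so a half turn about z gives the same grasp; the last joint's range is limited). The gripper opens to 88 mm and grips with 3 to 60 N. Pads are 20 mm wide; open, the fingers measure 115 mm over their backs; the gripper's body (75 mm by 178 mm) begins 61 mm behind the grasp point.
Start: joints at [1.081, 0.411, -0.013, 1.596, 0.006, 1.134, -0.082], TCP at [255.864, -570.225, 404.653] pointing down, gripper open.
Joint ranges: [-2.95, 2.95], [-0.29, 1.99], [-1.47, 1.44], [0.14, 2.54], [-1.03, 4.17], [0.13, 1.85], [-2.86, 2.86]. Speed limits (rad/s): [2.39, 2.39, 3.01, 3.01, 3.14, 3.14, 3.14].

### API

Orientations are given as a rotation vector (axis times angle).
In Python, from rig import read_state, get_image, close_job gives the robot as it stands. The module is installed in compiled form; this text tells all that it offers.
- The arm moves only by the tool drive_tool, never from a script. Its argument "deltas" is a list of rows, each a list of 7 numbers: the shift along the world's x, y, z in mm, then the turn, a rotation vector about the world's x, y, z in degrees, then the closure, from 0 (fully open) to 1 (shut). In form: [[dx, dy, dz, rx, ry, rz, grip], ...]. A call has exactly 8 rows; each row shifts and turns the commanded pose from where the row before left it; what a row does not reach is not made up. A row lasts 1/12 s, in which the tool goes at most 41.7 mm and 7.16 degrees, less where a joint would pass 70% of its speed; a pose out of reach is approached as far as the arm can. A call with a gripper value outside its range is refused whole. The fingers move at their own pace and stop on an object; "grip_force" is the grip in N (left out, the last holds). Time passes only in rows, so rows that do not move let the fingers close, or fill a call up. It gives the time, the measured TCP pose, the force, the opening and the grip force at its end, in the units of the state.
- read_state(): the state, without advancing time (a new reading comes with each control period).
- get_image(name): name is "scene" or "side" or "wrist"; returns a dict with "frame" (384x512x3 uint8, red, green, blue), "fx", "fy", "cx", "cy" (pixels), "pose" (4x4, takes a point from camera to world coordinates). Camera axes: x right, y down, z forward; pixel columns grow to the right and rows downward; lengths in mm; the calibration is good to about 2 mm. A picture is of the moment at which its call begins. There is no depth.
- close_job(): hands the job in; it is judged then, once.
The state is a dict: "time": time; "q": joint angles; "dq": joint speeds; "joint_torque": joint torques, N m; "tcp_pos": TCP position; "orientation": TCP orientation; "ft_force": force on the tool from outside, world axes, zero at the start; "moment": the same for the moment, N m; "gripper_width": finger opening in mm; "grasp_force": force on a finger pad.
Only numpy, scipy, OpenCV 4.12 (cv2) and the standard library are available. Lean on these libraries where they do the work, as an engineer would, in place of code of your own. Each camera call takes 0.05 s, during which the arm holds its last target. There are 200 camera calls.

### The job

Unlock the dish carrier: roll a fingertip along the knurled rim of the big locking ring on the bridge, anticlockwise seen from above, until the ring has made two full turns, to within a quarter turn and no more. Then push the carrier by its upright end plate under the bridge until it is fully home against the end stop. Only touch and push, do not grip or lift anything, and leave the glassware, vial and slide box standing round it where they are.

Things in the scene. Friction and masses are not known exactly. Their poses are not given: they have to be found in the camera images.
- gate: Fixed aluminium slide gate; base 150 (x) x 300 (y: -128 to +172) x 10 mm high. Origin: on the bench, below the ring's axis; z up; its place and yaw (up to 20 deg) vary. The carrier slides along its y between rails (inner faces x = +-46.5 mm, top 22 mm high), home towards -y. A bridge spans it in x over the origin: 144 (x) x 60 (y) mm, underside 40, top 56 mm above the bench.
- end_stop (a point): On the gate: centre of the end stop's inner (+y) face, at gate y = -112 mm. The stop is a wall 90 mm wide, its top 32 mm above the bench.
- ring (a joint): Angle of the steel locking ring about its upright axis, rad. 0 = tight, its start; grows anticlockwise from above (loosening); a full turn = 6.283; stop at 20.4. Dry friction 0.06 N m (1.2 N at the rim), no spring, stays as left. It rises 4 mm a turn and lifts a 10 mm pin out of a 14 mm square hole in the carrier; the pin blocks the carrier until about 1.4 turns.
- ring_middle (a point): On the ring's axis at half height; turns and rises with it. Ring: 28 mm high, 99 mm across over 36 small upright ribs 2.5 mm proud of its 94 mm body. Tight it stands 60 to 88 mm above the bench, after two turns 68 to 96 mm. A short black line on its top shows this point's -x axis; tight, it points to the black line on the bridge (gate -x).
- carrier: Loose grey plastic plate 90 (x) x 224 (y) x 8 mm, 0.3 kg, axes as the gate's, on the base. Origin: underside, at the pin hole's centre; it reaches from y = -60 to +164 mm. Starts with its origin at gate y = 0 (2 mm play), is home at gate y = -52 mm against the end stop. A petri dish 89 mm wide, 15 mm high is fixed on it at y = +107 mm. Slides with dry friction.
- push_plate (a point): On the carrier: centre of the outer (+y) face of its upright end plate, to be pushed towards gate -y. Plate 84 mm wide (x), 8 mm thick (y); its top is 24 mm above this point, which is 42 mm above the bench. The bench beyond it (+y) is free.
- vial: Loose bystander: small brown vial with black cap, 25 mm wide, 73 mm high, standing at the far left of the gate, at about gate x = +100, y = +130 mm. Origin: centre of its underside.
- slide_box: Loose bystander: small box 31x82x32 mm at the far right of the gate, about gate x = +105, y = -85 mm. Origin: centre of its underside.
- beaker: Loose bystander: small glass beaker 46x52 mm, 58 mm high, beyond the end stop on the near side, about gate x = -40, y = -170 mm. Origin: centre of its underside.
- flask: Loose bystander: conical flask 67 mm wide, 122 mm high with stopper, beyond the end stop on the far side, about gate x = +40, y = -175 mm. Origin: centre of its underside.

How it is judged:
By the outcome, as a careful person would: the job done as asked, in the order asked, and still so for the second after the job is handed in, with the robot touching nothing.
It also fails if it takes over 64 s, if anything falls off the work surface, if the arm or the gripper's body presses on something with over 40 N, if the wrist force passes 120 N, or if a joint passes its speed limit or range.

## Working session

There is one attempt and no reset: what is moved stays moved. The work goes in short steps, Python scripts to look and compute and a tool call to move; the robot and the scene stay as the last step left them, time stands still between calls to the robot, and variables do not carry over. Pictures are saved under pics/ and viewed, at most 10 in all, crops included, and the job is handed in when it is done.

Besides the shell and the picture viewer there is one more tool, called after "Call:" in YAML: its name, and indented under it one key for each argument. drive_tool: Moves the arm, as the interface text tells. Its arguments: {"type":"object","properties":{"deltas":{"type":"array"},"grip_force":{"type":"number"}},"required":["deltas"]}

```bash
mkdir -p pics; python3 - <<'E'
from rig import *
import cv2,numpy as np,pickle
s=read_state();print(s['time'],s['tcp_pos'],s['orientation'],s['ft_force'],s['gripper_width'])
d={}
for n in("scene","side"):
    g=get_image(n);d[n]=g;cv2.imwrite(f"pics/{n}0.png",cv2.resize(g["frame"][:,:,::-1],(800,600),interpolation=cv2.INTER_CUBIC));print(n,g["fx"],g["cx"],g["cy"],np.round(g["pose"],3).tolist())
pickle.dump(d,open("d0.pkl","wb"))
E
```

```text
0.0 [ 255.76821575 -570.02659738  403.80185014] [-3.07042267e+00 -6.57388410e-01  7.04504339e-04] [-0.33661879  0.3612564   0.16970588] 87.71213477834011
scene 418.579173207295 258.69724940868184 196.53079347955492 [[-0.655, -0.38, 0.653, -49.202], [-0.756, 0.3, -0.582, 563.455], [0.026, -0.875, -0.484, 536.442], [0.0, 0.0, 0.0, 1.0]]
side 362.19163983596394 259.2826015827344 192.93741658861762 [[-0.995, -0.02, 0.093, 463.781], [-0.092, 0.451, -0.888, 787.661], [-0.024, -0.892, -0.451, 454.063], [0.0, 0.0, 0.0, 1.0]]
```

View pics/scene0.png

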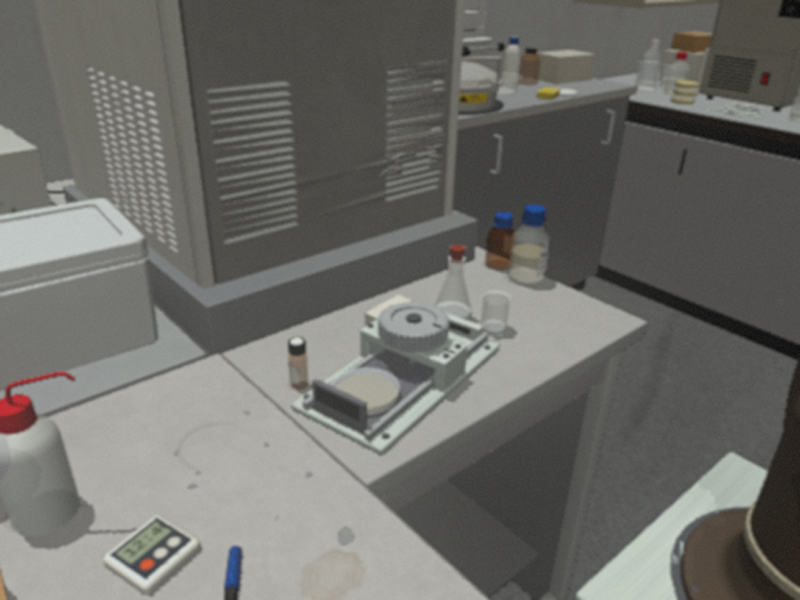

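View pics/side0.png

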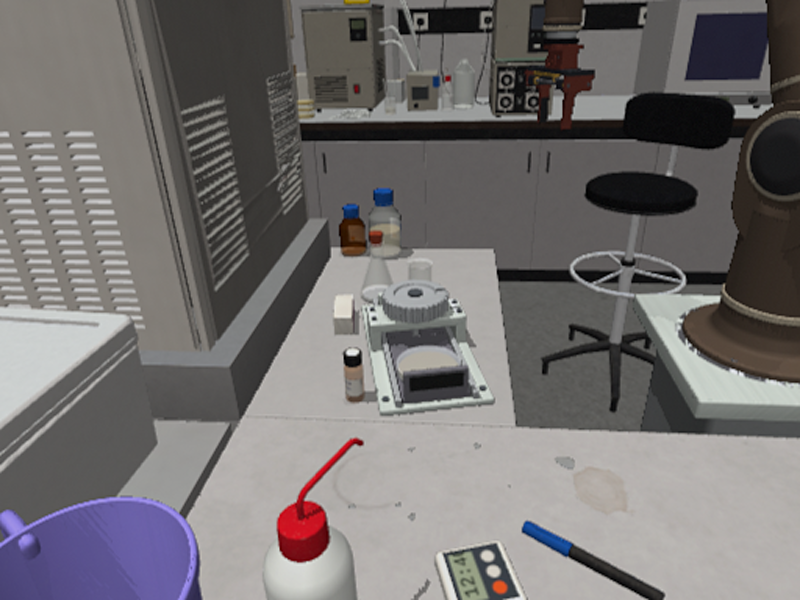

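The scene view shows the ring top at about (413,316), and base corners at (381,444), (294,404) and (497,346). The side view shows the ring at (415,293), and base corners at (381,408) and (493,402).

```bash
cat > h.py <<'E'
import numpy as np
def ray(g,u,v,z):
    P=np.array(g["pose"]);d=P[:3,:3]@[(u-g["cx"])/g["fx"],(v-g["cy"])/g["fy"],1];o=P[:3,3]
    return o+d*(z-o[2])/d[2]
def proj(g,p):
    P=np.array(g["pose"]);c=P[:3,:3].T@(np.array(p)-P[:3,3]);return np.array([g["fx"]*c[0]/c[2]+g["cx"],g["fy"]*c[1]/c[2]+g["cy"]])
E
python3 - <<'E'
from h import *
import pickle
from scipy.optimize import least_squares
d=pickle.load(open("d0.pkl","rb"))
obs=[("scene",413,316,0,0,88),("scene",381,444,-75,172,10),("scene",294,404,75,172,10),("scene",497,346,-75,-128,10),
("side",415,293,0,0,88),("side",381,408,75,172,10),("side",493,402,-75,172,10)]
for n,u,v,x,y,z in obs: print(n,x,y,ray(d[n],u*.64,v*.64,z).round(1))
def f(p):
    c,s=np.cos(p[2]),np.sin(p[2]);r=[]
    for n,u,v,x,y,z in obs: r+=list(proj(d[n],[p[0]+c*x-s*y,p[1]+s*x+c*y,z])-[u*.64,v*.64])
    return r
r=least_squares(f,[500,0,0]);print(r.x,np.degrees(r.x[2]),np.round(r.fun,1))
E
```

```text
scene 0 0 [529.6  30.8  88. ]
scene -75 172 [421.4 175.1  10. ]
scene 75 172 [553.6 213.6  10. ]
scene -75 -128 [ 482.9 -100.9   10. ]
side 0 0 [527.4  39.5  88. ]
side 75 172 [558.5 214.   10. ]
side -75 172 [416.8 192.9  10. ]
[5.28396763e+02 3.15506933e+01 2.41349678e-01] 13.828317918632253 [ 0.1  0.3  0.   3.2 -3.  -1.   1.7 -2.  -0.2 -1.5 -1.   0.8  0.9 -3.6]
```

Call:
drive_tool:
  deltas:
    - [8, 20, 10, 0, 0, 3.3, 1]
    - [11, 25, 10, 0, 0, 3.3, 1]
    - [11, 25, 10, 0, 0, 3.3, 1]
    - [11, 25, 10, 0, 0, 3.3, 1]
    - [11, 25, 10, 0, 0, 3.3, 1]
    - [11, 25, 0, 0, 0, 3.3, 1]
    - [11, 25, 0, 0, 0, 3.3, 1]
    - [11, 25, 0, 0, 0, 3.3, 1]
  grip_force: 20

```text
time: 0.77
tcp_pos: [341.1, -373.9, 454.6]
orientation: [2.839, 1.346, -0.0]
ft_force: [0.4, -0.2, -0.2]
gripper_width: 38.1
grasp_force: 0.0
```

Call:
drive_tool:
  deltas:
    - [11, 25, 0, 0, 0, 3.3, 1]
    - [11, 25, 0, 0, 0, 3.3, 1]
    - [11, 25, 0, 0, 0, 3.3, 1]
    - [11, 25, 0, 0, 0, 3.3, 1]
    - [11, 25, 0, 0, 0, 3.3, 1]
    - [11, 25, 0, 0, 0, 3.3, 1]
    - [11, 25, 0, 0, 0, 3.3, 1]
    - [11, 25, 0, 0, 0, 3.3, 1]

```text
time: 1.43
tcp_pos: [429.0, -173.9, 454.5]
orientation: [-2.456, -1.958, 0.0]
ft_force: [0.5, -0.0, 0.1]
gripper_width: 0.5
grasp_force: 0.0
```

Call:
drive_tool:
  deltas:
    - [11, 25, 0, 0, 0, 3.3, 1]
    - [11, 25, 0, 0, 0, 3.3, 1]
    - [11, 25, 0, 0, 0, 3.3, 1]
    - [11, 25, 0, 0, 0, 3.3, 1]
    - [11, 25, 0, 0, 0, 3.3, 1]
    - [11, 25, 0, 0, 0, 3.3, 1]
    - [11, 25, 0, 0, 0, 3.3, 1]
    - [8, 20, 0, 0, 0, 3.3, 1]

```text
time: 2.1
tcp_pos: [514.3, 21.8, 454.4]
orientation: [-1.943, -2.468, -0.001]
ft_force: [0.2, 0.5, -0.8]
gripper_width: 0.3
grasp_force: 0.0
```

```bash
cat > cap.py <<'E'
import sys,cv2,pickle,numpy as np
from rig import *
from h import *
s=read_state();print(s['time'],np.round(s['tcp_pos'],1),np.round(s['orientation'],3),np.round(s['ft_force'],1),np.round(s['q'],2),s['gripper_width'])
n,name=sys.argv[1:3]
g=get_image(n);pickle.dump(g,open(name+".pkl","wb"));cv2.imwrite(f"pics/{name}.png",cv2.resize(g["frame"][:,:,::-1],(800,600),interpolation=cv2.INTER_CUBIC))
E
python3 cap.py wrist w1; python3 -c "
import pickle;print(pickle.load(open('w1.pkl','rb'))['pose'].round(2))"
```

```text
2.1 [514.3  21.8 454.4] [-1.943e+00 -2.468e+00 -1.000e-03] [ 0.2  0.5 -0.8] [ 0.38  0.24 -0.61  1.76  0.15  1.19 -0.04] 0.28509788488502075
[[ 9.7000e-01  2.2000e-01  7.0000e-02  4.9618e+02]
 [ 2.3000e-01 -9.3000e-01 -2.8000e-01  9.8000e+01]
 [ 0.0000e+00  2.9000e-01 -9.6000e-01  4.3518e+02]
 [ 0.0000e+00  0.0000e+00  0.0000e+00  1.0000e+00]]
```

View pics/w1.png

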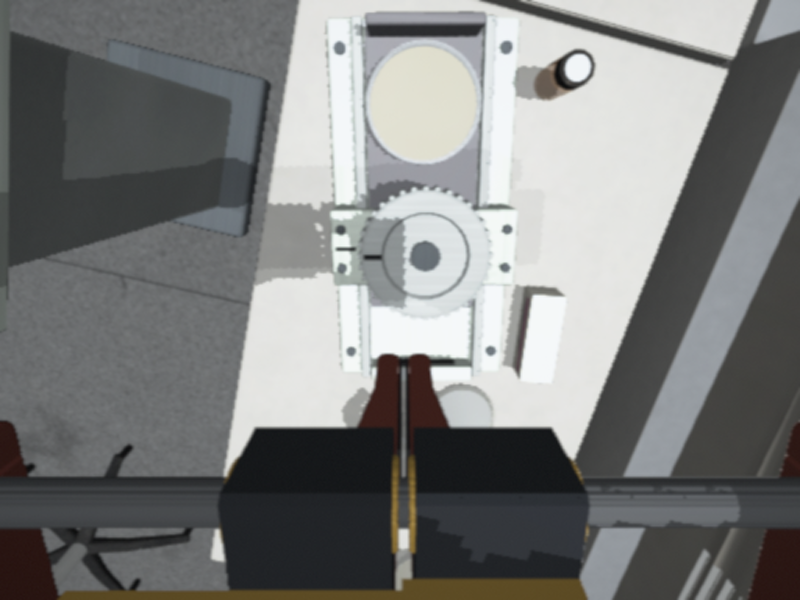

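The wrist view shows the ring hub at (425,256), its mark at (372,257), the bridge line at (345,248), base corners at (328,18) and (519,18), and bridge corners at (331,210), (516,208), (335,285) and (515,283). The closed fingertips are at (403,357).

```bash
python3 - <<'E'
from h import *
import pickle
from scipy.optimize import least_squares
g=pickle.load(open("w1.pkl","rb"))
obs=[(425,256,0,0,88),(328,18,-75,172,10),(519,18,75,172,10),(331,210,-72,30,56),(516,208,72,30,56),(335,285,-72,-30,56),(515,283,72,-30,56)]
def f(p):
    c,s=np.cos(p[2]),np.sin(p[2]);r=[]
    for u,v,x,y,z in obs: r+=list(proj(g,[p[0]+c*x-s*y,p[1]+s*x+c*y,z])-[u*.64,v*.64])
    return r
r=least_squares(f,[528,30,.24],loss='soft_l1');print(r.x,np.degrees(r.x[2]),np.round(r.fun,1))
print(ray(g,425*.64,256*.64,88))
print("tip proj",proj(g,[514.3,21.8,454.4-182])/.64)
m=ray(g,372*.64,257*.64,88)-ray(g,425*.64,256*.64,88);print(np.linalg.norm(m),np.degrees(np.arctan2(-m[1],-m[0])))
E
```

```text
[5.29499879e+02 3.22376786e+01 2.44366019e-01] 14.001141552464484 [ 0.8  0.3 -1.7 -0.6  0.8 -1.8 -0.5  0.1  1.8  0.3 -0.6  0.6 -0.4  0.9]
[528.56300208  32.32451322  88.        ]
tip proj [402.0514866  377.31035119]
38.12357506315023 14.609673080893852
```

Call:
drive_tool:
  deltas:
    - [1, 15, -10, 0, 0, 0.4, 1]
    - [1, 20, -25, 0, 0, 0, 1]
    - [1, 20, -30, 0, 0, 0, 1]
    - [1, 15, -35, 0, 0, 0, 1]
    - [1, 10, -35, 0, 0, 0, 1]
    - [1, 4, -35, 0, 0, 0, 1]
    - [1, 1, -25, 0, 0, 0, 1]
    - [1, 1, -8, 0, 0, 0, 1]

```text
time: 2.82
tcp_pos: [520.3, 105.4, 247.6]
orientation: [-1.936, -2.469, 0.008]
ft_force: [0.6, 0.2, -0.4]
gripper_width: 0.5
grasp_force: 0.0
```

Call:
drive_tool:
  deltas:
    - [0.5, -2, 0, 0, 0, 0, 1]
    - [0.5, -2, 0, 0, 0, 0, 1]
    - [0.5, -2, 0, 0, 0, 0, 1]
    - [0.5, -2, 0, 0, 0, 0, 1]
    - [0, 0, 0, 0, 0, 0, 1]
    - [0, 0, 0, 0, 0, 0, 1]
    - [0, 0, 0, 0, 0, 0, 1]
    - [0, 0, 0, 0, 0, 0, 1]

```text
time: 3.48
tcp_pos: [523.9, 97.8, 252.1]
orientation: [1.939, 2.471, 0.001]
ft_force: [-0.8, 0.4, 0.5]
gripper_width: 0.2
grasp_force: 0.0
```

```bash
python3 cap.py wrist w2;cat > gp.py <<'E'
import numpy as np
from rig import read_state
s=read_state();R=np.array([[.9703,.2419],[-.2419,.9703]])
print(s['time'],"gate",R@(s['tcp_pos'][:2]-[529,32.3]),s['tcp_pos'][2],"F",R@s['ft_force'][:2],s['ft_force'][2])
E
python3 gp.py
```

```text
3.4833 [523.9  97.8 252.1] [1.939e+00 2.471e+00 1.000e-03] [-0.8  0.4  0.5] [ 0.16  0.51 -0.56  1.94  0.37  0.8  -0.37] 0.1864119453064828
3.5333 gate [10.87453535 64.83447807] 251.9122569141136 F [0.94430391 0.74475243] -0.18186959318520202
```

View pics/w2.png

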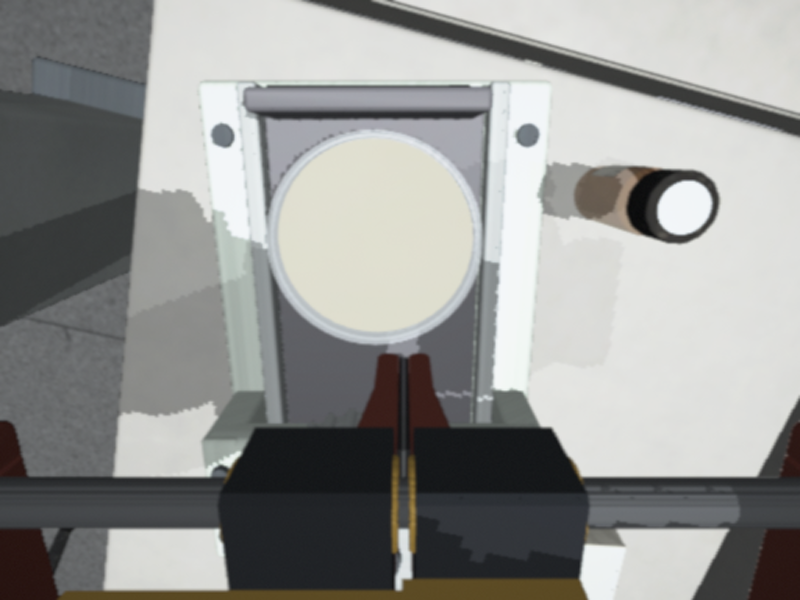

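The wrist view from the +y side no longer shows the ring. The fingertips at (403,355) are clear of the dish at (375,237).

Call:
drive_tool:
  deltas:
    - [0.24, -1, 0, 0, 0, 0, 1]
    - [0.24, -1, 0, 0, 0, 0, 1]
    - [0.24, -1, 0, 0, 0, 0, 1]
    - [0.24, -1, 0, 0, 0, 0, 1]
    - [0, 0, 0, 0, 0, 0, 1]
    - [0, 0, 0, 0, 0, 0, 1]
    - [0, 0, 0, 0, 0, 0, 1]
    - [0, 0, 0, 0, 0, 0, 1]

```text
time: 4.2
tcp_pos: [524.7, 94.3, 251.7]
orientation: [-1.938, -2.472, -0.001]
ft_force: [-0.7, 4.0, 1.1]
gripper_width: 0.8
grasp_force: 2.2
```

```bash
python3 gp.py
```

```text
4.2 gate [10.82500146 61.17176139] 251.6758481206196 F [0.28299701 4.10316088] 1.126539552082975
```

Call:
drive_tool:
  deltas:
    - [0.24, -1, 0, 0, 0, 0, 1]
    - [-2.9, -0.7, 0, 0, 0, 0, 1]
    - [-2.9, -0.7, 0, 0, 0, 0, 1]
    - [-2.9, -0.7, 0, 0, 0, 0, 1]
    - [-2.9, -0.7, 0, 0, 0, 0, 1]
    - [-2.9, -0.7, 0, 0, 0, 0, 1]
    - [0, 0, 0, 0, 0, 0, 1]
    - [0, 0, 0, 0, 0, 0, 1]

```text
time: 4.87
tcp_pos: [510.4, 90.9, 251.9]
orientation: [-1.937, -2.473, -0.004]
ft_force: [-3.3, 7.8, 1.7]
gripper_width: 0.2
grasp_force: 4.2
```

```bash
python3 gp.py;python3 cap.py scene s2;  python3 - <<'E'
import cv2,pickle
from h import *
g=pickle.load(open("s2.pkl","rb"));f=g["frame"][:,:,::-1]
cv2.imwrite("pics/s2c.png",cv2.resize(f[170:270,210:330],(720,600),interpolation=cv2.INTER_CUBIC))
E
```

```text
4.8667 gate [-3.92879786 61.33224684] 251.9496428218847 F [-1.28804583  8.31213763] 1.686124150316985
4.8667 [510.4  90.9 251.9] [-1.937 -2.473 -0.004] [-3.3  7.8  1.7] [ 0.17  0.49 -0.57  1.97  0.36  0.78 -0.36] 0.17139782651694283
```

View pics/s2c.png

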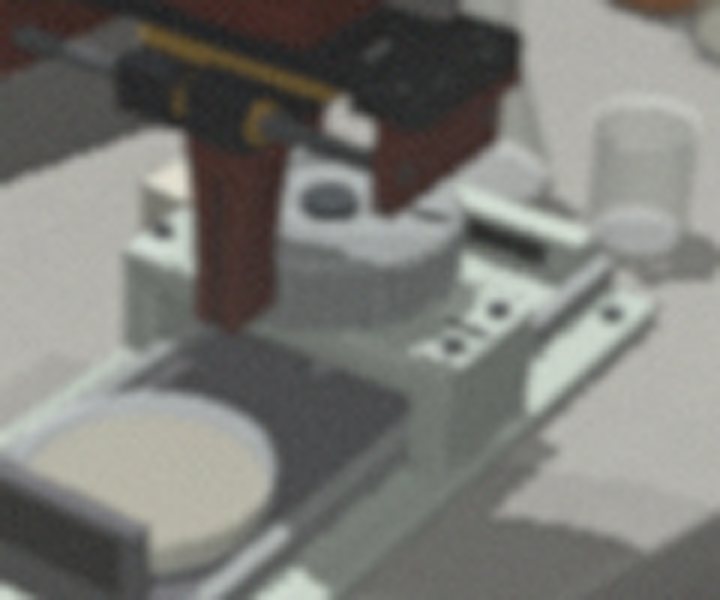

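In the crop, the ring's mark is at (435,214), the hub at (330,200), and the finger presses the +y rim. Next I'll write a helper that turns mark pixels into a ring angle.

```bash
cat > ang.py <<'E'
from h import *
import sys,pickle
def ang(n,u,v,z=88,c=(529,32.3)):
    g=pickle.load(open(n+".pkl","rb"));p=ray(g,u,v,z)[:2]-c
    return np.linalg.norm(p),np.degrees(np.arctan2(-p[1],-p[0]))-14
if __name__=="__main__": print(ang(sys.argv[1],*map(float,sys.argv[2:])))
E
python3 ang.py s2 282.5 205.7; python3 - <<'E'
from h import *;import pickle
g=pickle.load(open("d0.pkl","rb"))["scene"]
for z in(88,):print(proj(g,[529,32.3,z]), proj(g,[529-38*.97,32.3-38*.242,z]))
E
```

```text
(np.float64(41.123966239305254), np.float64(18.537478855673406))
[263.99742647 202.56605713] [278.80199776 208.01949039]
```

```bash
cat > path.py <<'E'
# rounded-rectangle path of the TCP in gate frame; prints world deltas from a commanded gate point
import sys,numpy as np
def path(hx,hy,r,th0,th1,x0,y0,nrow):
    P=[]
    for t in np.radians(np.arange(th0,th1+.01,.25)):
        c,s=np.cos(t),np.sin(t);P.append((hx*np.clip(c*40,-1,1)+r*c,hy*np.clip(s*40,-1,1)+r*s))
    P=np.array([(x0,y0)]+P);L=np.r_[0,np.cumsum(np.hypot(*np.diff(P,axis=0).T))]
    q=np.linspace(0,L[-1],nrow+1);Q=np.c_[np.interp(q,L,P[:,0]),np.interp(q,L,P[:,1])]
    W=Q@np.array([[.9703,.2419],[-.2419,.9703]])
    D=np.diff(np.round(W,1),axis=0).round(1)
    print("len",L[-1],"end",Q[-1].round(1))
    for i in range(0,nrow,8):print([[*map(float,d),0,0,0,0,1] for d in D[i:i+8]])
if __name__=="__main__":
    a=list(map(float,sys.argv[1:]));path(*a[:7],int(a[7]))
E
python3 path.py 10 11.8 48 91 155 -4.1 59.8 8
```

```text
len 60.35410694449988 end [-53.5  32.1]
[[-7.4, -1.8, 0, 0, 0, 0, 1], [-7.0, -2.7, 0, 0, 0, 0, 1], [-6.6, -3.7, 0, 0, 0, 0, 1], [-5.9, -4.7, 0, 0, 0, 0, 1], [-5.1, -5.5, 0, 0, 0, 0, 1], [-4.1, -6.3, 0, 0, 0, 0, 1], [-3.2, -6.8, 0, 0, 0, 0, 1], [-2.0, -7.3, 0, 0, 0, 0, 1]]
```

Call:
drive_tool:
  deltas:
    - [-7.4, -1.8, 0, 0, 0, 0, 1]
    - [-7.0, -2.7, 0, 0, 0, 0, 1]
    - [-6.6, -3.7, 0, 0, 0, 0, 1]
    - [-5.9, -4.7, 0, 0, 0, 0, 1]
    - [-5.1, -5.5, 0, 0, 0, 0, 1]
    - [-4.1, -6.3, 0, 0, 0, 0, 1]
    - [-3.2, -6.8, 0, 0, 0, 0, 1]
    - [-2.0, -7.3, 0, 0, 0, 0, 1]

```text
time: 5.58
tcp_pos: [469.1, 49.3, 251.7]
orientation: [1.939, 2.471, -0.0]
ft_force: [-0.2, 1.7, -0.4]
gripper_width: 0.4
grasp_force: 0.6
```

```bash
python3 gp.py;python3 path.py 10 11.8 48 155 225 -53.5 32.1 16
```

```text
5.5833 gate [-53.9639707   31.01121643] 251.66338739530963 F [0.17806603 1.67492773] -0.37323278087653344
len 82.2573507256725 end [-43.9 -45.7]
[[-0.7, -5.1, 0, 0, 0, 0, 1], [-0.1, -5.1, 0, 0, 0, 0, 1], [0.3, -5.1, 0, 0, 0, 0, 1], [1.0, -5.1, 0, 0, 0, 0, 1], [1.2, -5.0, 0, 0, 0, 0, 1], [1.3, -5.0, 0, 0, 0, 0, 1], [1.2, -5.0, 0, 0, 0, 0, 1], [1.3, -5.0, 0, 0, 0, 0, 1]]
[[1.2, -4.9, 0, 0, 0, 0, 1], [1.7, -4.9, 0, 0, 0, 0, 1], [2.2, -4.6, 0, 0, 0, 0, 1], [2.7, -4.4, 0, 0, 0, 0, 1], [3.1, -4.1, 0, 0, 0, 0, 1], [3.5, -3.7, 0, 0, 0, 0, 1], [4.0, -3.3, 0, 0, 0, 0, 1], [4.2, -2.9, 0, 0, 0, 0, 1]]
```

Call:
drive_tool:
  deltas:
    - [0.97, 0.24, 0, 0, 0, 0, 1]
    - [0.97, 0.24, 0, 0, 0, 0, 1]
    - [0, 0, 0, 0, 0, 0, 1]
    - [0, 0, 0, 0, 0, 0, 1]
    - [0.97, 0.24, 0, 0, 0, 0, 1]
    - [0, 0, 0, 0, 0, 0, 1]
    - [0, 0, 0, 0, 0, 0, 1]
    - [0, 0, 0, 0, 0, 0, 1]

```text
time: 6.25
tcp_pos: [470.9, 51.0, 251.1]
orientation: [-1.938, -2.469, 0.006]
ft_force: [-8.0, 0.3, 5.4]
gripper_width: 0.3
grasp_force: 3.9
```

```bash
python3 gp.py
```

```text
6.25 gate [-51.81773256  32.20769955] 251.08252481636362 F [-7.74183357  2.21655351] 5.405509428640363
```

```bash
python3 path.py 7 11.8 48 156 235 -50.6 32.1 16
```

```text
len 90.5985202581142 end [-34.5 -51.1]
[[-0.6, -5.6, 0, 0, 0, 0, 1], [-0.1, -5.7, 0, 0, 0, 0, 1], [0.6, -5.6, 0, 0, 0, 0, 1], [1.2, -5.5, 0, 0, 0, 0, 1], [1.4, -5.5, 0, 0, 0, 0, 1], [1.3, -5.5, 0, 0, 0, 0, 1], [1.4, -5.5, 0, 0, 0, 0, 1], [1.4, -5.5, 0, 0, 0, 0, 1]]
[[1.8, -5.4, 0, 0, 0, 0, 1], [2.4, -5.1, 0, 0, 0, 0, 1], [2.9, -4.8, 0, 0, 0, 0, 1], [3.6, -4.4, 0, 0, 0, 0, 1], [4.0, -4.0, 0, 0, 0, 0, 1], [4.5, -3.5, 0, 0, 0, 0, 1], [4.8, -2.9, 0, 0, 0, 0, 1], [5.2, -2.4, 0, 0, 0, 0, 1]]
```

Call:
drive_tool:
  deltas:
    - [-0.6, -5.6, 0.2, 0, 0, 0, 1]
    - [-0.1, -5.7, 0.2, 0, 0, 0, 1]
    - [0.6, -5.6, 0.2, 0, 0, 0, 1]
    - [1.2, -5.5, 0.2, 0, 0, 0, 1]
    - [1.4, -5.5, 0.2, 0, 0, 0, 1]
    - [1.3, -5.5, 0.2, 0, 0, 0, 1]
    - [1.4, -5.5, 0.2, 0, 0, 0, 1]
    - [1.4, -5.5, 0.2, 0, 0, 0, 1]

```text
time: 6.92
tcp_pos: [476.8, 5.8, 252.0]
orientation: [-1.937, -2.468, 0.009]
ft_force: [-5.3, -1.3, -1.6]
gripper_width: 0.4
grasp_force: 2.3
```

Call:
drive_tool:
  deltas:
    - [1.8, -5.4, 0, 0, 0, 0, 1]
    - [2.4, -5.1, 0, 0, 0, 0, 1]
    - [2.9, -4.8, 0, 0, 0, 0, 1]
    - [3.6, -4.4, 0, 0, 0, 0, 1]
    - [4.0, -4.0, 0, 0, 0, 0, 1]
    - [4.5, -3.5, 0, 0, 0, 0, 1]
    - [4.8, -2.9, 0, 0, 0, 0, 1]
    - [5.2, -2.4, 0, 0, 0, 0, 1]

```text
time: 7.58
tcp_pos: [509.0, -25.8, 253.6]
orientation: [1.939, 2.471, 0.002]
ft_force: [-1.0, 0.6, -0.1]
gripper_width: 0.3
grasp_force: 0.6
```

```bash
python3 gp.py;python3 path.py 7 11.8 48 235 305 -34.5 -51.1 16; python3 cap.py wrist w3
```

```text
7.5833 gate [-33.49434679 -51.5147681 ] 253.57609778468165 F [-0.83815323  0.82444892] -0.11474125127330853
len 72.67986383613017 end [ 34.5 -51.1]
[[4.2, -1.5, 0, 0, 0, 0, 1], [4.5, -1.0, 0, 0, 0, 0, 1], [4.5, -0.6, 0, 0, 0, 0, 1], [4.5, -0.1, 0, 0, 0, 0, 1], [4.5, 0.2, 0, 0, 0, 0, 1], [4.5, 0.7, 0, 0, 0, 0, 1], [4.4, 1.1, 0, 0, 0, 0, 1], [4.4, 1.1, 0, 0, 0, 0, 1]]
[[4.5, 1.1, 0, 0, 0, 0, 1], [4.4, 1.1, 0, 0, 0, 0, 1], [4.2, 1.5, 0, 0, 0, 0, 1], [4.2, 1.9, 0, 0, 0, 0, 1], [3.9, 2.3, 0, 0, 0, 0, 1], [3.7, 2.6, 0, 0, 0, 0, 1], [3.4, 3.0, 0, 0, 0, 0, 1], [3.2, 3.3, 0, 0, 0, 0, 1]]
7.5833 [509.  -25.8 253.6] [1.939e+00 2.471e+00 2.000e-03] [-1.   0.6 -0.1] [ 0.39  0.47 -0.55  1.99  0.35  0.77 -0.12] 0.3255343399266321
```

View pics/w3.png

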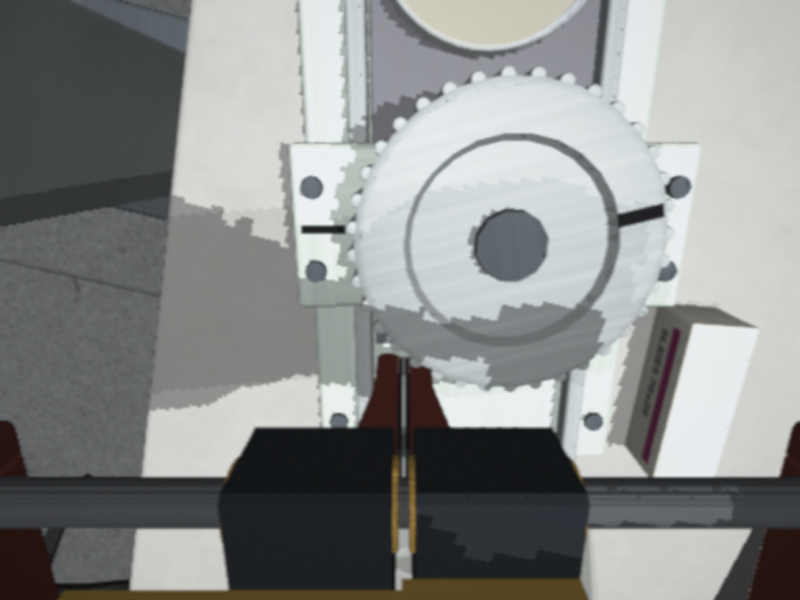

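The wrist view shows the ring hub at (510,245) and its mark at (640,216), near gate +x, so the ring is at about 192°. The fingertip (405,357) is at the near-left rim.

```bash
python3 ang.py w3 409.6 138.2 90;python3 - <<'E'
from h import *;import pickle
g=pickle.load(open("w3.pkl","rb"));print(ray(g,511*.64,245*.64,90),ray(g,511*.64,230*.64,90.1))
E
python3 path.py 7 10.8 48 235 305 -34.5 -51.1 16
```

```text
(np.float64(37.68092869316536), np.float64(-166.83966904291867))
[528.45265006  32.38509275  90.        ] [527.09432691  36.66094111  90.1       ]
len 73.62399133267495 end [ 34.5 -50.1]
[[3.1, -0.3, 0, 0, 0, 0, 1], [4.5, -1.1, 0, 0, 0, 0, 1], [4.6, -0.6, 0, 0, 0, 0, 1], [4.6, -0.3, 0, 0, 0, 0, 1], [4.5, 0.2, 0, 0, 0, 0, 1], [4.6, 0.7, 0, 0, 0, 0, 1], [4.5, 1.0, 0, 0, 0, 0, 1], [4.4, 1.1, 0, 0, 0, 0, 1]]
[[4.5, 1.1, 0, 0, 0, 0, 1], [4.5, 1.2, 0, 0, 0, 0, 1], [4.3, 1.5, 0, 0, 0, 0, 1], [4.2, 1.9, 0, 0, 0, 0, 1], [4.0, 2.2, 0, 0, 0, 0, 1], [3.8, 2.7, 0, 0, 0, 0, 1], [3.4, 3.0, 0, 0, 0, 0, 1], [3.2, 3.3, 0, 0, 0, 0, 1]]
```

```bash
python3 path.py 7 10.3 47.6 238 305 -34.5 -51.1 16
```

```text
len 71.97841118785985 end [ 34.3 -49.3]
[[4.2, 0.3, 0, 0, 0, 0, 1], [4.4, -1.0, 0, 0, 0, 0, 1], [4.4, -0.5, 0, 0, 0, 0, 1], [4.5, -0.2, 0, 0, 0, 0, 1], [4.5, 0.3, 0, 0, 0, 0, 1], [4.5, 0.7, 0, 0, 0, 0, 1], [4.3, 1.1, 0, 0, 0, 0, 1], [4.4, 1.0, 0, 0, 0, 0, 1]]
[[4.4, 1.1, 0, 0, 0, 0, 1], [4.3, 1.2, 0, 0, 0, 0, 1], [4.3, 1.4, 0, 0, 0, 0, 1], [4.0, 1.9, 0, 0, 0, 0, 1], [3.9, 2.3, 0, 0, 0, 0, 1], [3.7, 2.6, 0, 0, 0, 0, 1], [3.4, 2.9, 0, 0, 0, 0, 1], [3.1, 3.3, 0, 0, 0, 0, 1]]
```

Call:
drive_tool:
  deltas:
    - [4.2, 0.3, 0, 0, 0, 0, 1]
    - [4.4, -1.0, 0, 0, 0, 0, 1]
    - [4.4, -0.5, 0, 0, 0, 0, 1]
    - [4.5, -0.2, 0, 0, 0, 0, 1]
    - [4.5, 0.3, 0.1, 0, 0, 0, 1]
    - [4.5, 0.7, 0.1, 0, 0, 0, 1]
    - [4.3, 1.1, 0.1, 0, 0, 0, 1]
    - [4.4, 1.0, 0.1, 0, 0, 0, 1]

```text
time: 8.3
tcp_pos: [543.8, -24.4, 253.7]
orientation: [1.939, 2.471, -0.0]
ft_force: [0.6, -4.0, -0.5]
gripper_width: 0.6
grasp_force: 2.3
```

```bash
python3 gp.py
```

```text
8.3 gate [  0.64890465 -58.60288827] 253.70300834517894 F [-0.40996596 -4.03549973] -0.4945959690302577
```

```bash
python3 path.py 7 9.5 47.5 273 335 0.6 -57.9 8;python3 path.py 7 11 47.5 335 400 50.1 -29.6 16
```

```text
len 60.33811919823836 end [ 50.  -29.6]
[[7.1, 2.6, 0, 0, 0, 0, 1], [7.0, 2.6, 0, 0, 0, 0, 1], [6.6, 3.7, 0, 0, 0, 0, 1], [5.9, 4.6, 0, 0, 0, 0, 1], [5.2, 5.5, 0, 0, 0, 0, 1], [4.2, 6.3, 0, 0, 0, 0, 1], [3.1, 6.9, 0, 0, 0, 0, 1], [2.0, 7.2, 0, 0, 0, 0, 1]]
len 77.36197496473717 end [43.4 41.5]
[[0.8, 1.9, 0, 0, 0, 0, 1], [0.3, 4.8, 0, 0, 0, 0, 1], [-0.1, 4.8, 0, 0, 0, 0, 1], [-0.6, 4.8, 0, 0, 0, 0, 1], [-1.1, 4.7, 0, 0, 0, 0, 1], [-1.2, 4.7, 0, 0, 0, 0, 1], [-1.2, 4.7, 0, 0, 0, 0, 1], [-1.1, 4.7, 0, 0, 0, 0, 1]]
[[-1.2, 4.7, 0, 0, 0, 0, 1], [-1.4, 4.6, 0, 0, 0, 0, 1], [-1.8, 4.5, 0, 0, 0, 0, 1], [-2.2, 4.3, 0, 0, 0, 0, 1], [-2.7, 4.0, 0, 0, 0, 0, 1], [-3.1, 3.8, 0, 0, 0, 0, 1], [-3.4, 3.4, 0, 0, 0, 0, 1], [-3.7, 3.0, 0, 0, 0, 0, 1]]
```

Call:
drive_tool:
  deltas:
    - [7.1, 2.6, 0.1, 0, 0, 0, 1]
    - [7.0, 2.6, 0.1, 0, 0, 0, 1]
    - [6.6, 3.7, 0.1, 0, 0, 0, 1]
    - [5.9, 4.6, 0.1, 0, 0, 0, 1]
    - [5.2, 5.5, 0.1, 0, 0, 0, 1]
    - [4.2, 6.3, 0.1, 0, 0, 0, 1]
    - [3.1, 6.9, 0.1, 0, 0, 0, 1]
    - [2.0, 7.2, 0.1, 0, 0, 0, 1]

```text
time: 8.97
tcp_pos: [585.3, 16.4, 254.7]
orientation: [1.938, 2.471, 0.003]
ft_force: [3.0, -1.8, -0.9]
gripper_width: 0.4
grasp_force: 1.3
```

```bash
python3 gp.py
```

```text
8.9667 gate [ 50.76558114 -29.01914905] 254.66961503288633 F [ 2.50866646 -2.46458312] -0.8768179055114268
```

Call:
drive_tool:
  deltas:
    - [0, 2.9, 0.1, 0, 0, 0, 1]
    - [0.3, 4.8, 0.1, 0, 0, 0, 1]
    - [-0.1, 4.8, 0.1, 0, 0, 0, 1]
    - [-0.6, 4.8, 0.1, 0, 0, 0, 1]
    - [-1.1, 4.7, 0.1, 0, 0, 0, 1]
    - [-1.2, 4.7, 0, 0, 0, 0, 1]
    - [-1.2, 4.7, 0, 0, 0, 0, 1]
    - [-1.1, 4.7, 0, 0, 0, 0, 1]

```text
time: 9.63
tcp_pos: [581.0, 53.4, 255.9]
orientation: [1.936, 2.471, 0.01]
ft_force: [10.3, 0.8, -4.7]
gripper_width: 0.3
grasp_force: 4.9
```

```bash
python3 gp.py;python3 cap.py side s4;  python3 - <<'E'
import cv2,pickle
from h import *
for n in ["s4"]:
  g=pickle.load(open(f"{n}.pkl","rb"));f=g["frame"][:,:,::-1]
  c=proj(g,[529,32.3,88]);print(c)
  u,v=map(int,c);u0,v0=u-40,v-30
  print(u0,v0);cv2.imwrite(f"pics/{n}c.png",cv2.resize(f[v0:v0+60,u0:u0+80],(800,600),interpolation=cv2.INTER_CUBIC))
E
```

```text
9.6333 gate [55.55390485  7.86094656] 255.85041529612707 F [10.22216449 -1.68455377] -4.65873122194229
9.6333 [581.   53.4 255.9] [1.936 2.471 0.01 ] [10.3  0.8 -4.7] [ 0.22  0.57 -0.54  1.82  0.37  0.85 -0.25] 0.3314988051229704
[265.15630613 186.15404151]
225 156
```

View pics/s4c.png

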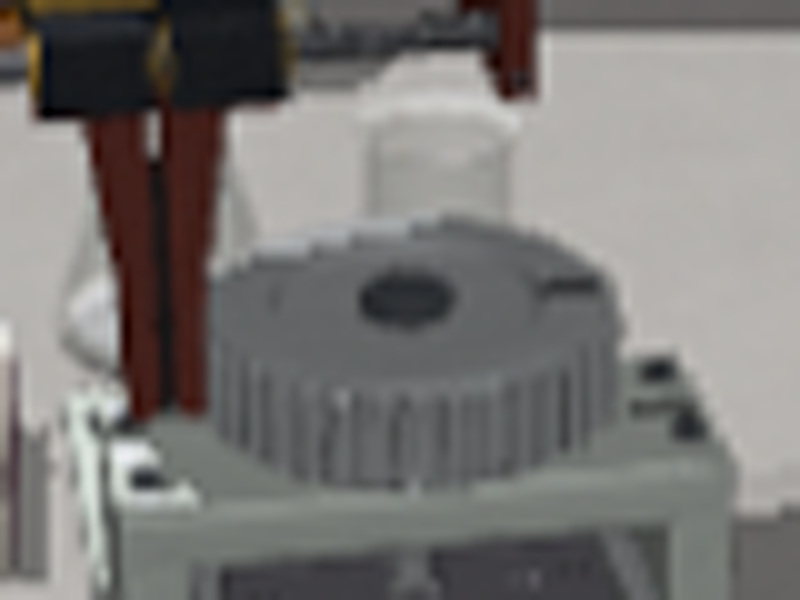

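In the side crop, the mark is at (570,287), near the -x side, so the ring is nearly one turn round. The finger is on the +x rim.

```bash
python3 ang.py s4 282 184.7 91.5;python3 path.py 7 11 47.5 362 450 54.0 7.9 24
```

```text
(np.float64(39.05667812055021), np.float64(-10.817970719595468))
len 84.73557620354666 end [ 0.  58.5]
[[-0.5, 3.5, 0, 0, 0, 0, 1], [-0.9, 3.4, 0, 0, 0, 0, 1], [-1.2, 3.3, 0, 0, 0, 0, 1], [-1.5, 3.2, 0, 0, 0, 0, 1], [-1.8, 3.1, 0, 0, 0, 0, 1], [-1.9, 2.9, 0, 0, 0, 0, 1], [-2.2, 2.8, 0, 0, 0, 0, 1], [-2.4, 2.6, 0, 0, 0, 0, 1]]
[[-2.5, 2.5, 0, 0, 0, 0, 1], [-2.8, 2.2, 0, 0, 0, 0, 1], [-2.9, 2.0, 0, 0, 0, 0, 1], [-3.0, 1.8, 0, 0, 0, 0, 1], [-3.1, 1.6, 0, 0, 0, 0, 1], [-3.3, 1.4, 0, 0, 0, 0, 1], [-3.4, 1.1, 0, 0, 0, 0, 1], [-3.4, 0.8, 0, 0, 0, 0, 1]]
[[-3.5, 0.6, 0, 0, 0, 0, 1], [-3.5, 0.3, 0, 0, 0, 0, 1], [-3.5, 0.1, 0, 0, 0, 0, 1], [-3.5, -0.2, 0, 0, 0, 0, 1], [-3.5, -0.5, 0, 0, 0, 0, 1], [-3.5, -0.7, 0, 0, 0, 0, 1], [-3.4, -0.9, 0, 0, 0, 0, 1], [-3.5, -0.8, 0, 0, 0, 0, 1]]
```

```bash
python3 path.py 6.5 11.5 47.8 365 450 53.8 10 16
```

```text
len 83.08752124907237 end [ 0.  59.3]
[[-1.0, 5.1, 0, 0, 0, 0, 1], [-1.8, 4.9, 0, 0, 0, 0, 1], [-2.4, 4.6, 0, 0, 0, 0, 1], [-2.9, 4.3, 0, 0, 0, 0, 1], [-3.4, 3.9, 0, 0, 0, 0, 1], [-3.8, 3.6, 0, 0, 0, 0, 1], [-4.1, 3.2, 0, 0, 0, 0, 1], [-4.4, 2.6, 0, 0, 0, 0, 1]]
[[-4.7, 2.2, 0, 0, 0, 0, 1], [-5.0, 1.7, 0, 0, 0, 0, 1], [-5.0, 1.1, 0, 0, 0, 0, 1], [-5.2, 0.6, 0, 0, 0, 0, 1], [-5.2, 0.0, 0, 0, 0, 0, 1], [-5.1, -0.6, 0, 0, 0, 0, 1], [-5.1, -1.1, 0, 0, 0, 0, 1], [-5.0, -1.3, 0, 0, 0, 0, 1]]
```

Call:
drive_tool:
  deltas:
    - [-1.0, 5.1, 0, 0, 0, 0, 1]
    - [-1.8, 4.9, 0, 0, 0, 0, 1]
    - [-2.4, 4.6, 0, 0, 0, 0, 1]
    - [-2.9, 4.3, 0, 0, 0, 0, 1]
    - [-3.4, 3.9, 0, 0, 0, 0, 1]
    - [-3.8, 3.6, 0, 0, 0, 0, 1]
    - [-4.1, 3.2, 0, 0, 0, 0, 1]
    - [-4.4, 2.6, 0, 0, 0, 0, 1]

```text
time: 10.35
tcp_pos: [555.8, 86.6, 255.9]
orientation: [1.936, 2.474, 0.008]
ft_force: [4.2, 4.1, 0.7]
gripper_width: 0.8
grasp_force: 2.2
```

```bash
python3 gp.py
```

```text
10.35 gate [39.13763597 46.17275142] 255.87281389558441 F [5.08570262 2.91145781] 0.7044523809054731
```

Call:
drive_tool:
  deltas:
    - [-4.7, 2.0, 0.1, 0, 0, 0, 1]
    - [-5.0, 1.5, 0.1, 0, 0, 0, 1]
    - [-5.0, 1.0, 0.1, 0, 0, 0, 1]
    - [-5.2, 0.5, 0.1, 0, 0, 0, 1]
    - [-5.2, 0.0, 0.1, 0, 0, 0, 1]
    - [-5.1, -0.6, 0.1, 0, 0, 0, 1]
    - [-5.1, -1.1, 0.1, 0, 0, 0, 1]
    - [-5.0, -1.3, 0.1, 0, 0, 0, 1]

```text
time: 11.02
tcp_pos: [514.1, 90.8, 256.5]
orientation: [-1.931, -2.473, -0.009]
ft_force: [-1.5, 12.1, 1.9]
gripper_width: 0.1
grasp_force: 6.0
```

```bash
python3 gp.py;python3 path.py 7 11.5 47.9 92 180 0 59.3 16
```

```text
11.0167 gate [-0.28774974 60.35664815] 256.462437968285 F [ 1.43250417 12.1063583 ] 1.9443966684601035
len 93.74090835225397 end [-54.9   0. ]
[[-5.7, -1.3, 0, 0, 0, 0, 1], [-5.7, -1.6, 0, 0, 0, 0, 1], [-5.4, -2.3, 0, 0, 0, 0, 1], [-5.0, -3.0, 0, 0, 0, 0, 1], [-4.7, -3.5, 0, 0, 0, 0, 1], [-4.2, -4.1, 0, 0, 0, 0, 1], [-3.7, -4.5, 0, 0, 0, 0, 1], [-3.0, -5.0, 0, 0, 0, 0, 1]]
[[-2.5, -5.3, 0, 0, 0, 0, 1], [-1.8, -5.6, 0, 0, 0, 0, 1], [-1.1, -5.8, 0, 0, 0, 0, 1], [-0.4, -5.8, 0, 0, 0, 0, 1], [0.4, -5.8, 0, 0, 0, 0, 1], [1.0, -5.8, 0, 0, 0, 0, 1], [1.4, -5.7, 0, 0, 0, 0, 1], [1.4, -5.7, 0, 0, 0, 0, 1]]
```

Call:
drive_tool:
  deltas:
    - [-5.7, -1.3, 0.1, 0, 0, 0, 1]
    - [-5.7, -1.6, 0.1, 0, 0, 0, 1]
    - [-5.4, -2.3, 0.1, 0, 0, 0, 1]
    - [-5.0, -3.0, 0.1, 0, 0, 0, 1]
    - [-4.7, -3.5, 0.1, 0, 0, 0, 1]
    - [-4.2, -4.1, 0.1, 0, 0, 0, 1]
    - [-3.7, -4.5, 0.1, 0, 0, 0, 1]
    - [-3.0, -5.0, 0.1, 0, 0, 0, 1]

```text
time: 11.68
tcp_pos: [475.5, 63.1, 256.4]
orientation: [-1.932, -2.472, 0.001]
ft_force: [-5.6, 3.7, 2.2]
gripper_width: 0.6
grasp_force: 2.5
```

Call:
drive_tool:
  deltas:
    - [-2.5, -5.3, 0, 0, 0, 0, 1]
    - [-1.8, -5.6, 0, 0, 0, 0, 1]
    - [-1.1, -5.8, 0, 0, 0, 0, 1]
    - [-0.4, -5.8, 0, 0, 0, 0, 1]
    - [0.4, -5.8, 0, 0, 0, 0, 1]
    - [1.0, -5.8, 0, 0, 0, 0, 1]
    - [1.4, -5.7, 0, 0, 0, 0, 1]
    - [1.4, -5.7, 0, 0, 0, 0, 1]

```text
time: 12.35
tcp_pos: [473.4, 15.7, 255.9]
orientation: [-1.934, -2.469, 0.008]
ft_force: [-9.0, -0.8, 7.2]
gripper_width: 0.3
grasp_force: 4.6
```

```bash
python3 gp.py;python3 path.py 7 10.3 47.7 182 245 -54.9 0 16
```

```text
12.35 gate [-57.96268162  -2.67251775] 255.90921510332777 F [-8.9403338   1.45267658] 7.223086752306079
len 64.41574612601217 end [-27.2 -53.5]
[[1.1, -3.9, 0, 0, 0, 0, 1], [1.0, -3.9, 0, 0, 0, 0, 1], [1.1, -3.8, 0, 0, 0, 0, 1], [1.3, -3.9, 0, 0, 0, 0, 1], [1.6, -3.7, 0, 0, 0, 0, 1], [1.9, -3.5, 0, 0, 0, 0, 1], [2.2, -3.4, 0, 0, 0, 0, 1], [2.4, -3.1, 0, 0, 0, 0, 1]]
[[2.8, -3.0, 0, 0, 0, 0, 1], [2.9, -2.7, 0, 0, 0, 0, 1], [3.2, -2.5, 0, 0, 0, 0, 1], [3.4, -2.2, 0, 0, 0, 0, 1], [3.6, -1.8, 0, 0, 0, 0, 1], [3.7, -1.6, 0, 0, 0, 0, 1], [3.8, -1.3, 0, 0, 0, 0, 1], [3.9, -0.9, 0, 0, 0, 0, 1]]
```

Call:
drive_tool:
  deltas:
    - [1.1, -3.9, 0, 0, 0, 0, 1]
    - [1.0, -3.9, 0, 0, 0, 0, 1]
    - [1.1, -3.8, 0, 0, 0, 0, 1]
    - [1.3, -3.9, 0, 0, 0, 0, 1]
    - [1.6, -3.7, 0, 0, 0, 0, 1]
    - [1.9, -3.5, 0, 0, 0, 0, 1]
    - [2.2, -3.4, 0, 0, 0, 0, 1]
    - [2.4, -3.1, 0, 0, 0, 0, 1]

```text
time: 13.02
tcp_pos: [489.2, -14.3, 256.7]
orientation: [1.939, 2.472, 0.001]
ft_force: [-1.6, 0.6, -0.9]
gripper_width: 0.7
grasp_force: 0.6
```

Call:
drive_tool:
  deltas:
    - [2.8, -3.0, 0.1, 0, 0, 0, 1]
    - [2.9, -2.7, 0.1, 0, 0, 0, 1]
    - [3.2, -2.4, 0.1, 0, 0, 0, 1]
    - [3.4, -2.1, 0.1, 0, 0, 0, 1]
    - [3.6, -1.7, 0.1, 0, 0, 0, 1]
    - [3.7, -1.5, 0.1, 0, 0, 0, 1]
    - [3.8, -1.2, 0.1, 0, 0, 0, 1]
    - [3.9, -0.8, 0.1, 0, 0, 0, 1]

```text
time: 13.68
tcp_pos: [516.6, -29.9, 257.5]
orientation: [1.939, 2.471, 0.0]
ft_force: [0.6, 0.2, -1.1]
gripper_width: 0.4
grasp_force: 0.0
```

```bash
python3 gp.py;python3 path.py 7 9.8 47.5 250 325 -27.2 -53.0 16;  python3 cap.py wrist w5
```

```text
13.6833 gate [-27.06174043 -57.32298904] 257.4521570576973 F [0.61393486 0.01709577] -1.1209272186693602
len 80.3835914984907 end [ 45.9 -37. ]
[[5.0, -0.5, 0, 0, 0, 0, 1], [5.0, -0.2, 0, 0, 0, 0, 1], [5.1, 0.4, 0, 0, 0, 0, 1], [4.9, 0.9, 0, 0, 0, 0, 1], [4.9, 1.2, 0, 0, 0, 0, 1], [4.8, 1.2, 0, 0, 0, 0, 1], [4.9, 1.2, 0, 0, 0, 0, 1], [4.8, 1.5, 0, 0, 0, 0, 1]]
[[4.6, 2.0, 0, 0, 0, 0, 1], [4.4, 2.5, 0, 0, 0, 0, 1], [4.1, 2.9, 0, 0, 0, 0, 1], [3.7, 3.4, 0, 0, 0, 0, 1], [3.4, 3.7, 0, 0, 0, 0, 1], [2.9, 4.0, 0, 0, 0, 0, 1], [2.6, 4.4, 0, 0, 0, 0, 1], [2.0, 4.6, 0, 0, 0, 0, 1]]
13.6833 [516.6 -29.9 257.5] [1.939 2.471 0.   ] [ 0.6  0.2 -1.1] [ 0.39  0.47 -0.54  1.97  0.34  0.79 -0.11] 0.4422501446336015
```

View pics/w5.png

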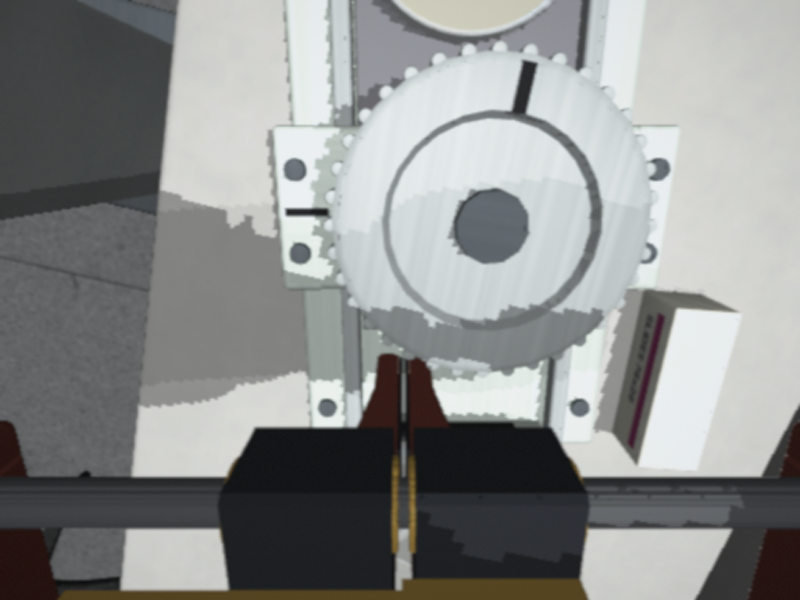

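The wrist view shows the mark at (525,87) and the hub at (491,226), so the ring is at about 616°. The finger has drifted off the rim, and I'll re-contact and add about 100°.

```bash
python3 ang.py w5 336 55.7 94.8; python3 path.py 7 9.6 47.6 252 328 -27.1 -57.3 16
```

```text
(np.float64(38.165016321320124), np.float64(-100.22659068741193))
len 83.05179094697593 end [ 47.4 -34.8]
[[4.0, 3.3, 0, 0, 0, 0, 1], [5.1, 0.3, 0, 0, 0, 0, 1], [5.1, 0.4, 0, 0, 0, 0, 1], [5.1, 1.0, 0, 0, 0, 0, 1], [5.1, 1.2, 0, 0, 0, 0, 1], [5.0, 1.3, 0, 0, 0, 0, 1], [5.0, 1.3, 0, 0, 0, 0, 1], [5.0, 1.6, 0, 0, 0, 0, 1]]
[[4.7, 2.3, 0, 0, 0, 0, 1], [4.4, 2.7, 0, 0, 0, 0, 1], [4.1, 3.1, 0, 0, 0, 0, 1], [3.7, 3.6, 0, 0, 0, 0, 1], [3.4, 4.0, 0, 0, 0, 0, 1], [2.8, 4.3, 0, 0, 0, 0, 1], [2.4, 4.6, 0, 0, 0, 0, 1], [1.9, 4.9, 0, 0, 0, 0, 1]]
```

Call:
drive_tool:
  deltas:
    - [4.0, 3.3, 0, 0, 0, 0, 1]
    - [5.1, 0.3, 0, 0, 0, 0, 1]
    - [5.1, 0.4, 0, 0, 0, 0, 1]
    - [5.1, 1.0, 0, 0, 0, 0, 1]
    - [5.1, 1.2, 0, 0, 0, 0, 1]
    - [5.0, 1.3, 0, 0, 0, 0, 1]
    - [5.0, 1.3, 0, 0, 0, 0, 1]
    - [5.0, 1.6, 0, 0, 0, 0, 1]

```text
time: 14.4
tcp_pos: [556.0, -20.1, 257.6]
orientation: [1.94, 2.47, -0.001]
ft_force: [0.5, -3.0, 2.8]
gripper_width: 0.2
grasp_force: 1.6
```

```bash
python3 gp.py
```

```text
14.4 gate [ 13.56940308 -57.39104219] 257.56751796709455 F [-0.28724233 -3.04985284] 2.8004302067521465
```

Call:
drive_tool:
  deltas:
    - [4.5, 3.1, 0, 0, 0, 0, 1]
    - [4.4, 2.7, 0, 0, 0, 0, 1]
    - [4.1, 3.1, 0, 0, 0, 0, 1]
    - [3.7, 3.6, 0, 0, 0, 0, 1]
    - [3.4, 4.0, 0, 0, 0, 0, 1]
    - [2.8, 4.3, 0, 0, 0, 0, 1]
    - [2.4, 4.6, 0, 0, 0, 0, 1]
    - [1.9, 4.9, 0, 0, 0, 0, 1]

```text
time: 15.07
tcp_pos: [583.7, 11.6, 257.7]
orientation: [1.938, 2.471, 0.003]
ft_force: [3.3, -3.2, 1.3]
gripper_width: 0.3
grasp_force: 1.9
```

```bash
python3 gp.py;  python3 cap.py wrist w6
```

```text
15.0667 gate [ 48.04710643 -33.34620142] 257.70462958542004 F [ 2.41719    -3.88294931] 1.3173563228198306
15.0667 [583.7  11.6 257.7] [1.938 2.471 0.003] [ 3.3 -3.2  1.3] [ 0.28  0.56 -0.53  1.81  0.36  0.86 -0.17] 0.3322382936242039
```

View pics/w6.png

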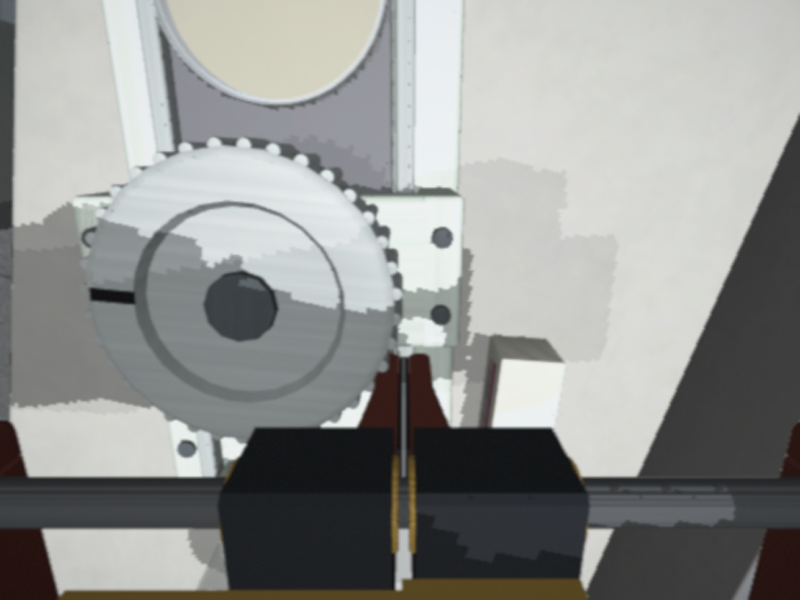

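The mark is at (112,295) and the hub at (240,305), so the ring is at about 715°, which meets the two-turn target. Now I'll back off, rise, and go round to the +y side of the end plate.

Call:
drive_tool:
  deltas:
    - [4, -2, 0, 0, 0, 0, 1]
    - [5, -2, 0, 0, 0, 0, 1]
    - [5, -1, 0, 0, 0, 0, 1]
    - [0, 0, 15, 0, 0, 0, 1]
    - [0, 0, 25, 0, 0, 0, 1]
    - [-5, 10, 20, 0, 0, 0, 1]
    - [-10, 20, 0, 0, 0, 0, 1]
    - [-12, 22, 0, 0, 0, 0, 1]

```text
time: 15.78
tcp_pos: [570.3, 57.5, 318.4]
orientation: [1.942, 2.468, 0.002]
ft_force: [0.3, 0.2, -0.6]
gripper_width: 0.3
grasp_force: 0.0
```

Call:
drive_tool:
  deltas:
    - [-12, 22, 0, 0, 0, 0, 1]
    - [-12, 22, 0, 0, 0, 0, 1]
    - [-12, 22, 0, 0, 0, 0, 1]
    - [-12, 22, 0, 0, 0, 0, 1]
    - [-12, 22, 0, 0, 0, 0, 1]
    - [-12, 22, 0, 0, 0, 0, 1]
    - [-12, 22, 0, 0, 0, 0, 1]
    - [-6, 15, 0, 0, 0, 0, 1]

```text
time: 16.45
tcp_pos: [478.1, 229.2, 317.3]
orientation: [-1.936, -2.473, 0.0]
ft_force: [0.3, -0.7, -0.2]
gripper_width: 0.9
grasp_force: 0.0
```

```bash
python3 ang.py w6 71.7 188.8 96;python3 gp.py
```

```text
(np.float64(38.918477536861964), np.float64(-6.121739128077758))
16.45 gate [ -1.77354138 203.41115173] 317.33178351879144 F [ 0.08319504 -0.75977461] -0.2445222557176921
```

Call:
drive_tool:
  deltas:
    - [0, 0, -15, 0, 0, 0, 1]
    - [0, 0, -20, 0, 0, 0, 1]
    - [0, 0, -20, 0, 0, 0, 1]
    - [0, 0, -20, 0, 0, 0, 1]
    - [0, 0, -15, 0, 0, 0, 1]
    - [0, 0, -10, 0, 0, 0, 1]
    - [1, -4, -3, 0, 0, 0, 1]
    - [2, -8, 0, 0, 0, 0, 1]

```text
time: 17.12
tcp_pos: [482.4, 215.5, 213.8]
orientation: [-1.936, -2.472, 0.001]
ft_force: [-0.9, 0.0, -0.7]
gripper_width: 0.4
grasp_force: 0.0
```

Call:
drive_tool:
  deltas:
    - [1.2, -5, 0, 0, 0, 0, 1]
    - [1, -4, 0, 0, 0, 0, 1]
    - [1, -4, 0, 0, 0, 0, 1]
    - [1, -4, 0, 0, 0, 0, 1]
    - [1, -4, 0, 0, 0, 0, 1]
    - [1, -4, 0, 0, 0, 0, 1]
    - [1, -4, 0, 0, 0, 0, 1]
    - [1, -4, 0, 0, 0, 0, 1]

```text
time: 17.78
tcp_pos: [491.1, 182.5, 214.9]
orientation: [1.938, 2.472, 0.003]
ft_force: [-0.0, 4.8, 4.1]
gripper_width: 0.3
grasp_force: 2.4
```

```bash
python3 gp.py
```

```text
17.7833 gate [ -0.47259152 154.86885118] 214.9387707972046 F [1.10700693 4.63269616] 4.05476037180301
```

Call:
drive_tool:
  deltas:
    - [0.7, -3, 0, 0, 0, 0, 1]
    - [0.7, -3, 0, 0, 0, 0, 1]
    - [0.7, -3, 0, 0, 0, 0, 1]
    - [0.7, -3, 0, 0, 0, 0, 1]
    - [0.7, -3, 0, 0, 0, 0, 1]
    - [0.7, -3, 0, 0, 0, 0, 1]
    - [0.7, -3, 0, 0, 0, 0, 1]
    - [0.7, -3, 0, 0, 0, 0, 1]

```text
time: 18.45
tcp_pos: [496.5, 157.7, 214.3]
orientation: [-1.939, -2.472, 0.0]
ft_force: [-2.5, 5.5, 4.7]
gripper_width: 0.4
grasp_force: 2.4
```

Call:
drive_tool:
  deltas:
    - [0.3, -1.2, 0, 0, 0, 0, 1]
    - [0.3, -1.2, 0, 0, 0, 0, 1]
    - [0.3, -1.2, 0, 0, 0, 0, 1]
    - [0.3, -1.2, 0, 0, 0, 0, 1]
    - [0.3, -1.2, 0, 0, 0, 0, 1]
    - [0, 0, 0, 0, 0, 0, 1]
    - [0, 0, 0, 0, 0, 0, 1]
    - [0, 0, 0, 0, 0, 0, 1]

```text
time: 19.12
tcp_pos: [497.6, 152.9, 214.3]
orientation: [-1.937, -2.472, -0.001]
ft_force: [-1.7, 6.8, 2.4]
gripper_width: 0.5
grasp_force: 3.8
```

```bash
python3 gp.py
```

```text
19.1167 gate [ -1.27326682 124.65164522] 214.29129557227017 F [-0.01241333  6.99159051] 2.3524026986336635
```

Call:
drive_tool:
  deltas:
    - [0.25, -1, 0, 0, 0, 0, 1]
    - [0.25, -1, 0, 0, 0, 0, 1]
    - [0, 0, 0, 0, 0, 0, 1]
    - [0.25, -1, 0, 0, 0, 0, 1]
    - [0.25, -1, 0, 0, 0, 0, 1]
    - [0, 0, 0, 0, 0, 0, 1]
    - [0, 0, 0, 0, 0, 0, 1]
    - [0, 0, 0, 0, 0, 0, 1]

```text
time: 19.78
tcp_pos: [497.7, 152.0, 214.4]
orientation: [-1.932, -2.472, -0.007]
ft_force: [-5.7, 17.9, 1.6]
gripper_width: 0.5
grasp_force: 9.0
```

```bash
python3 gp.py
```

```text
19.7833 gate [ -1.41037587 123.7466858 ] 214.393579735521 F [-1.18272318 18.7440257 ] 1.5794503054033484
```

The carrier stopped at gate y 123.7, which matches 112 plus the 11.7 finger offset, and the force rose to 19 N. I'll press slightly more to seat it, then back off and check.

Call:
drive_tool:
  deltas:
    - [0.25, -1, 0, 0, 0, 0, 1]
    - [0, 0, 0, 0, 0, 0, 1]
    - [0, 0, 0, 0, 0, 0, 1]
    - [0, 0, 0, 0, 0, 0, 1]
    - [-0.5, 2, 0, 0, 0, 0, 1]
    - [-0.7, 3, 0, 0, 0, 0, 1]
    - [-1.5, 6, 0, 0, 0, 0, 1]
    - [-3, 12, 0, 0, 0, 0, 1]

```text
time: 20.45
tcp_pos: [493.7, 168.0, 213.7]
orientation: [1.943, 2.468, -0.005]
ft_force: [0.0, -0.5, -0.4]
gripper_width: 0.1
grasp_force: 0.0
```

Call:
drive_tool:
  deltas:
    - [-3, 12, 0, 0, 0, 0, 1]
    - [-3, 12, 5, 0, 0, 0, 1]
    - [0, 0, 20, 0, 0, 0, 1]
    - [0, 0, 30, 0, 0, 0, 1]
    - [0, 0, 35, 0, 0, 0, 1]
    - [0, 0, 35, 0, 0, 0, 1]
    - [0, 0, 35, 0, 0, 0, 1]
    - [0, 0, 20, 0, 0, 0, 1]

```text
time: 21.12
tcp_pos: [487.2, 195.6, 398.5]
orientation: [1.936, 2.471, 0.005]
ft_force: [0.7, -0.3, -0.7]
gripper_width: 0.2
grasp_force: 0.0
```

Call:
drive_tool:
  deltas:
    - [5, -15, 10, 0, 0, 0, 1]
    - [8, -30, 10, 0, 0, 0, 1]
    - [8, -35, 0, 0, 0, 0, 1]
    - [8, -35, 0, 0, 0, 0, 1]
    - [8, -35, 0, 0, 0, 0, 1]
    - [5, -20, 0, 0, 0, 0, 1]
    - [0, 0, 0, 0, 0, 0, 1]
    - [0, 0, 0, 0, 0, 0, 1]

```text
time: 21.78
tcp_pos: [529.5, 23.8, 414.5]
orientation: [-1.941, -2.47, 0.0]
ft_force: [-0.1, 0.3, 0.4]
gripper_width: 0.8
grasp_force: 0.0
```

```bash
python3 gp.py;  python3 cap.py wrist w7
```

```text
21.7833 gate [-1.57382078 -8.38110381] 414.4618201703412 F [-0.04002226  0.35013148] 0.43530837461582966
21.7833 [529.5  23.8 414.5] [-1.941 -2.47   0.   ] [-0.1  0.3  0.4] [ 0.35  0.3  -0.6   1.78  0.19  1.12 -0.07] 0.7557923968160314
```

View pics/w7.png

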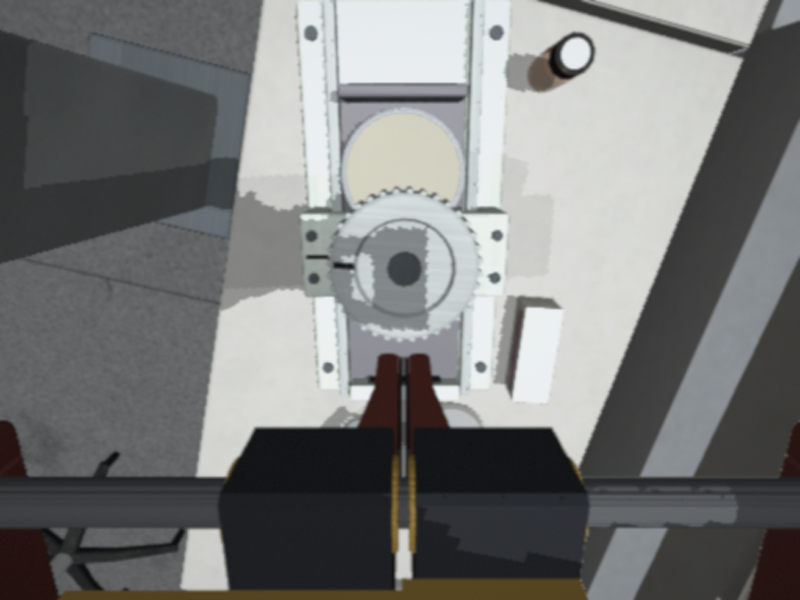

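The wrist view shows the plate's upper outer edge at (402,84), the carrier's far end at the stop around row 378, the ring mark at (343,266) against the hub at (404,268), and the vial and slide box where they were.

```bash
python3 - <<'E'
from h import *;import pickle
g=pickle.load(open("w7.pkl","rb"));R=np.array([[.9703,.2419],[-.2419,.9703]])
for u,v,z in((402,84,66),(360,378,18),(404,268,96)):print(R@(ray(g,u*.64,v*.64,z)[:2]-[529,32.3]))
from ang import ang;print(ang("w7",343*.64,266*.64,96))
from rig import close_job;print(close_job())
E
```

```text
[ -0.88034973 110.1276839 ]
[ -38.07140637 -112.12652747]
[-0.44617571  0.63016857]
(np.float64(38.51886002924851), np.float64(-3.2552119702427635))
the job is handed in; nothing more can be done
None
```

The ring is loosened about two turns (measured about 3° short). The carrier is fully home against the end stop, and the job is handed in with the robot touching nothing; the vial and slide box look undisturbed, but the beaker and flask were mostly hidden in the final picture.

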